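# Swap the finished fly bottle for the next in the flow rack

### The arm

A 6-joint arm with a two-finger parallel gripper is mounted at the origin on the work surface. World frame = base frame: x ahead of the robot, y to its left, z up, the work surface at z = 0. Lengths are in m, angles in rad, forces in N, time in s.
With the tool pointing down it reaches from about 0.35 to 0.875 m from the base axis. Payload 4.2 kg.
Tool frame: the origin (TCP) lies between the finger pads; the fingertips stand 22 mm ahead of it and the grasp point (between the pads) lies 3 mm ahead of it (r.tip_reach is the z of the fingertips in the tool frame, in m); z points along the fingers, y is the line along which they close (so a half turn about z gives the same grasp; the last joint's range is limited). The gripper opens to 87 mm and grips with 3 to 60 N. Pads are 19 mm wide; open, the fingers measure 117 mm over their backs; the gripper's body (75 mm by 190 mm) begins 51 mm behind the grasp point.
Start: joints at [1.545, 0.385, 0.008, 0, -1.194, -0.259], TCP at [0.176, 0.6, 0.245] pointing down, gripper open.
Joint ranges: [-3.14, 3.14], [-1.21, 2.06], [-1.07, 1.41], [-3.16, 2.05], [-2.99, -0.16], [-3.1, 3.1]. Speed limits (rad/s): [2.79, 2.79, 3.14, 3.14, 3.14, 3.14].

### API

Orientations are given as [roll, pitch, yaw] about the fixed x, y, z axes, in that order (R = Rz(yaw) Ry(pitch) Rx(roll)).
In Python, from cell import r gives the robot as it stands.
- The arm moves only by the tool drive_tool, never from a script. Its argument "series" is a list of rows, each an object with "grip": the opening, from 0 (shut) to 1 (fully open); "travel": the shift along the world's x, y, z in mm, a list of three; "rot": the turn, a rotation vector about the world's x, y, z in degrees, a list of three. A call has 1 to 8 rows; each row shifts and turns the commanded pose from where the row before left it; what a row does not reach is not made up. A row lasts 1/8 s, in which the tool goes at most 62.5 mm and 10.7 degrees, less where a joint would pass 70% of its speed; a pose out of reach is approached as far as the arm can. A call with a gripper value outside its range is refused whole. The fingers move at their own pace and stop on an object; "squeeze" is the grip in N (left out, the last holds). Time passes only in rows, so rows that do not move let the fingers close. It gives the time, the measured TCP pose, the force, the opening and the grip force at its end, in the units of the state.
- r.read_state(): the state, without advancing time (a new reading comes with each control period).
- r.grab_frame(name): name is "scene" or "side" or "wrist"; returns a dict with "img" (384x512x3 uint8, red, green, blue), "intrinsics" (3x3 intrinsics, pixels), "xyz" and "rotation" of the camera in the world. Camera axes: x right, y up, looking along -z (the intrinsics and any distortion apply to the point x, -y, -z); pixel columns grow to the right and rows downward; lengths in m; the calibration is good to about 2 mm. A picture is of the moment at which its call begins. There is no depth.
- r.job_done(): hands the job in; it is judged then, once.
The state is a dict: "time": time; "q": joint angles; "qvel": joint speeds; "joint_torque": joint torques, N m; "tcp_pos": TCP position; "orientation": TCP orientation; "contact_force": force on the tool from outside, world axes, zero at the start; "torque": the same for the moment, N m; "grip_width": finger opening in m; "grasp_force": force on a finger pad.
Only numpy, scipy, OpenCV 4.12 (cv2) and the standard library are available. Lean on these libraries where they do the work, as an engineer would, in place of code of your own. Each camera call takes 0.05 s, during which the arm holds its last target. There are 200 camera calls.

### The job

The fly bottle in the white work tray is finished: feed it upright into the front of the rack's return lane (the one that slopes away) and let go so that it rolls to the back. Then lift the front bottle of the supply lane out over its stop, so that those behind roll forward, and stand it upright in the tray. Keep the bottles upright, set them down rather than drop them, and leave the other things on the bench where they are.

Things in the scene. Friction and masses are not known exactly. Their poses are not given: they have to be found in the camera images.
- bottle_finished: Frosted plastic culture bottle, white plug: square base 57 x 57 mm, square up to 50 mm, shoulder to 68 mm, then round neck and plug 38 mm across to 116 mm; 80 to 150 g. Origin: centre of its underside; z up its axis, x and y square to its sides. Stands in the white tray at the start, at its own yaw.
- bottle_next: Frosted plastic culture bottle, white plug: square base 57 x 57 mm, square up to 50 mm, shoulder to 68 mm, then round neck and plug 38 mm across to 116 mm; 80 to 150 g. Origin: centre of its underside; z up its axis, x and y square to its sides. First in the queue: at the front of the supply lane, against its stop.
- bottle_second: Frosted plastic culture bottle, white plug: square base 57 x 57 mm, square up to 50 mm, shoulder to 68 mm, then round neck and plug 38 mm across to 116 mm; 80 to 150 g. Origin: centre of its underside; z up its axis, x and y square to its sides. Second in the supply lane, behind the first and touching it.
- bottle_third: Frosted plastic culture bottle, white plug: square base 57 x 57 mm, square up to 50 mm, shoulder to 68 mm, then round neck and plug 38 mm across to 116 mm; 80 to 150 g. Origin: centre of its underside; z up its axis, x and y square to its sides. Third in the supply lane, behind the second.
- bottle_old: Frosted plastic culture bottle, white plug: square base 57 x 57 mm, square up to 50 mm, shoulder to 68 mm, then round neck and plug 38 mm across to 116 mm; 80 to 150 g. Origin: centre of its underside; z up its axis, x and y square to its sides. Already at the back of the return lane, against the back stop.
- rack: Fixed aluminium flow rack, 230 mm wide, 310 deep: two roller lanes under a clear shelf with a tray of vials. Origin: on the bench under the middle of the front; x level from the front (where bottles are taken and fed in) to the back, y left seen from the front. Supply lane at y = +50 mm, return lane at y = -50 mm. Side posts from x = 120 mm back, at y = +/-105 mm.
- shelf_edge (a point): Middle of the front lower edge of the rack's clear top shelf, 265 mm above the bench (its side arms at y = +/-105 mm of the rack are 12 mm lower), at x = 25 mm of the rack. It overhangs the front bottle of the supply lane: a tool must lean in from the front, its back end tilted out of the rack some 25 to 50 degrees from vertical.
- supply_lane: Free rollers sloping 6 degrees down to the front. Origin: at roller-top level at the front end, mid-lane; x along the lane to the back (uphill), z square to the rollers. Front stop: plate at x = 7 to 10 mm, 20 mm above the rollers; a bottle against it has its origin at x = 39, y = 0, z = 0, those behind follow every 57 mm and roll up by themselves. Guides 65 mm apart, 9 mm high.
- return_lane: Free rollers sloping 6 degrees down to the back. Origin: roller-top level, mid-lane; x along the lane to the back (downhill), z square to the rollers. Rollers from x = -36 mm to the back stop at 282; no front stop. Guides 65 mm apart, 9 mm high, flared to 81 at x = -45 to 15. A bottle set square to the lane at x = 0 rolls back by itself in 1 to 2 s to x = 197, against the old one.
- tray: Fixed shallow white work tray on the bench, 120 (x) x 110 (y) x 14 mm, walls and floor 5 mm thick: it holds one bottle. Origin: centre of its underside, z up.
- wash_bottle: Bystander: white wash bottle, 60 mm across, 169 mm tall with a bent spout. Origin: centre of its underside.
- vial: Bystander: capped food vial standing on the bench, 28 mm across the cap, 98 mm tall. Origin: centre of its underside.
- marker: Bystander: grey marker pen lying on the bench, 125 mm long (x), 12 mm thick. Origin: middle of its underside.

How it is judged:
On the way, in this order (a step that is already met when the one before it is completed fails the run):
1. the finished bottle has been let go in the return lane and has rolled back to the old one (x of bottle_finished in the frame of return_lane between 0.18 and 0.215 m and y of bottle_finished in the frame of return_lane between -0.012 and 0.012 m and z of bottle_finished in the frame of return_lane between -0.006 and 0.006 m and contact force between the fingers and bottle_finished below 0.05 N), for 0.2 s.
2. the front bottle has been lifted out of the supply lane and the second has rolled forward to the stop (distance between bottle_next and bottle_second above 0.075 m and z of bottle_next in the frame of supply_lane above 0.02 m and x of bottle_second in the frame of supply_lane between 0.03 and 0.048 m and y of bottle_second in the frame of supply_lane between -0.012 and 0.012 m and z of bottle_second in the frame of supply_lane between -0.006 and 0.006 m), for 0.1 s.
At the end, for the whole second after the job is handed in: First-in-queue bottle upright (3 deg) on the tray floor inside the rim; finished bottle in the return lane behind the old one (15 mm along the lane); second bottle against the supply stop (9 mm), third behind it; all standing on the rollers, released and at rest (x of bottle_finished in the frame of return_lane between 0.18 and 0.215 m and y of bottle_finished in the frame of return_lane between -0.012 and 0.012 m and z of bottle_finished in the frame of return_lane between -0.006 and 0.006 m and x of bottle_second in the frame of supply_lane between 0.03 and 0.048 m and y of bottle_second in the frame of supply_lane between -0.012 and 0.012 m and z of bottle_second in the frame of supply_lane between -0.006 and 0.006 m and x of bottle_third in the frame of supply_lane between 0.085 and 0.107 m and y of bottle_third in the frame of supply_lane between -0.012 and 0.012 m and z of bottle_third in the frame of supply_lane between -0.006 and 0.006 m and x of bottle_old in the frame of return_lane between 0.24 and 0.265 m and y of bottle_old in the frame of return_lane between -0.012 and 0.012 m and z of bottle_old in the frame of return_lane between -0.006 and 0.006 m and x of bottle_next in the frame of tray between -0.032 and 0.032 m and y of bottle_next in the frame of tray between -0.028 and 0.028 m and z of bottle_next in the frame of tray between 0.002 and 0.009 m and angle between bottle_next's own z axis and vertical below 0.06 rad and linear speed of each of bottle_finished, bottle_next, bottle_second, bottle_third, bottle_old below 0.02 m/s); the robot touches nothing.
It fails at once if a bottle is tipped more than 40 degrees (angle between any of bottle_finished, bottle_next, bottle_second, bottle_third, bottle_old's own z axis and vertical above 0.7 rad).
It fails at once if the finished bottle is dropped or thrown (faster than 0.6 m/s, about a 2 cm fall, while not held) (linear speed of bottle_finished above 0.6 m/s and contact force between the fingers and bottle_finished below 0.01 N).
It fails at once if the next bottle is dropped or thrown (faster than 0.6 m/s, about a 2 cm fall, while not held) (linear speed of bottle_next above 0.6 m/s and contact force between the fingers and bottle_next below 0.01 N).
It fails at once if the wash bottle, vial or marker is pushed more than 25 mm (distance of any of wash_bottle, vial, marker from where it was at the start of the episode above 0.025 m).
It also fails if it takes over 51 s, if anything falls off the work surface, if the arm or the gripper's body presses on something with over 40 N, if the wrist force passes 120 N, or if a joint passes its speed limit or range.

## Working session

There is one attempt and no reset: what is moved stays moved. The work goes in short steps, Python scripts to look and compute and a tool call to move; the robot and the scene stay as the last step left them, time stands still between calls to the robot, and variables do not carry over. Pictures are saved under pics/ and viewed, at most 10 in all, crops included, and the job is handed in when it is done.

Besides the shell and the picture viewer there is one more tool, called after "Request:" in YAML: its name, and indented under it one key for each argument. drive_tool: Moves the arm, as the interface text tells. Its arguments: {"type":"object","properties":{"series":{"type":"array","items":{"type":"object","properties":{"grip":{"type":"number"},"travel":{"type":"array","items":{"type":"number"}},"rot":{"type":"array","items":{"type":"number"}}}}},"squeeze":{"type":"number"}},"required":["series"]}

```bash
mkdir -p pics
cat > h.py <<'E'
import numpy as np, cv2, pickle
from cell import r
def grab(n,tag):
    f=r.grab_frame(n); pickle.dump(f,open(f'pics/{tag}.pkl','wb')); cv2.imwrite(f'pics/{tag}.png',f['img'][:,:,::-1]); return f
def load(tag): return pickle.load(open(f'pics/{tag}.pkl','rb'))
def Rm(f):
    R=np.array(f['rotation'],float)
    if R.shape!=(3,3):
        from scipy.spatial.transform import Rotation as S
        R=S.from_euler('xyz',R).as_matrix()
    return R
def proj(f,P):
    c=(np.atleast_2d(P)-np.array(f['xyz']))@Rm(f); p=np.c_[c[:,0],-c[:,1],-c[:,2]]@np.array(f['intrinsics']).T
    return p[:,:2]/p[:,2:]
def ray(f,uv,z):
    d=np.linalg.solve(np.array(f['intrinsics']),[uv[0],uv[1],1]); d=Rm(f)@(d*[1,-1,-1]); o=np.array(f['xyz']); return o+d*(z-o[2])/d[2]
E
python3 - <<'E'
from h import *
fs=[]
for n in('scene','side'):
    f=grab(n,n+'0'); print(n,f['xyz'],f['rotation'],f['intrinsics'],[k for k in f]); fs.append(f['img'])
    cv2.imwrite(f'pics/{n}0b.png',cv2.resize(f['img'][:,:,::-1],(800,600),interpolation=cv2.INTER_CUBIC))
E
```

```text
scene [ 1.38842298 -0.00486108  0.84415963] [ 0.90849948 -0.01540169  1.56674458] [[365.86719957   0.         258.11954674]
 [  0.         365.86719957 189.86820816]
 [  0.           0.           1.        ]] ['img', 'intrinsics', 'xyz', 'rotation']
side [0.40132526 0.89890327 0.7819384 ] [ 0.95506241  0.0235367  -3.00088454] [[355.28133011   0.         251.28221737]
 [  0.         355.28133011 185.76973104]
 [  0.           0.           1.        ]] ['img', 'intrinsics', 'xyz', 'rotation']
```

View pics/scene0b.png

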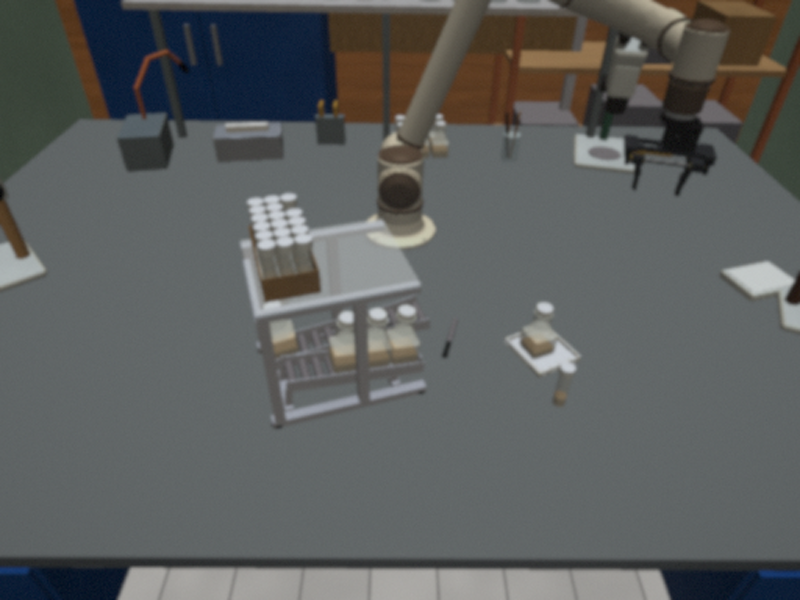

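View pics/side0b.png

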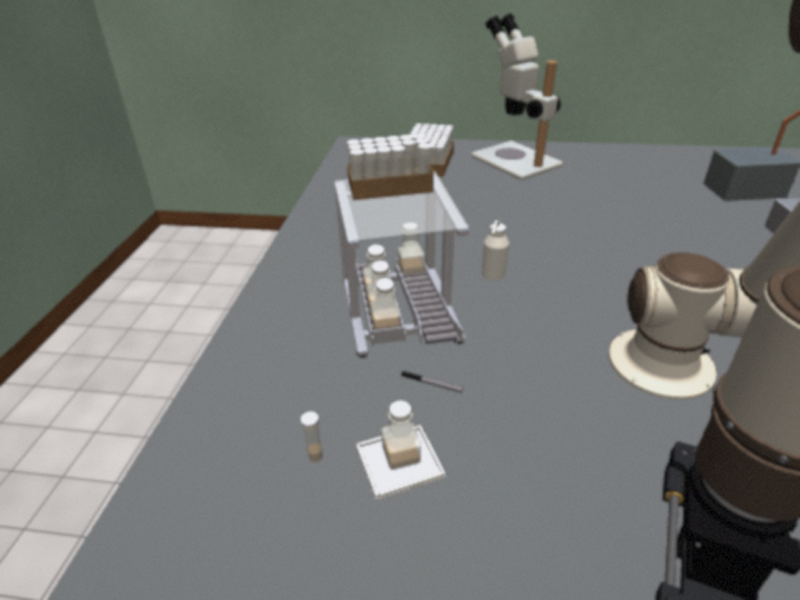

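Run:
```python
from h import *
s=load('side0')['img'][:,:,::-1]; c=load('scene0')['img'][:,:,::-1]
z=lambda i:cv2.resize(i,None,fx=4,fy=4,interpolation=cv2.INTER_CUBIC)
M=np.zeros((600,800,3),np.uint8)
M[:520,:400]=z(s[105:235,210:310]); M[:300,400:]=z(s[250:325,190:290]); M[300:,400:640]=z(c[185:260,315:375])
cv2.imwrite('pics/m1.png',M); cv2.imwrite('pics/m2.png',z(c[135:280,150:295]))
```

```text
(no output)
```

View pics/m1.png

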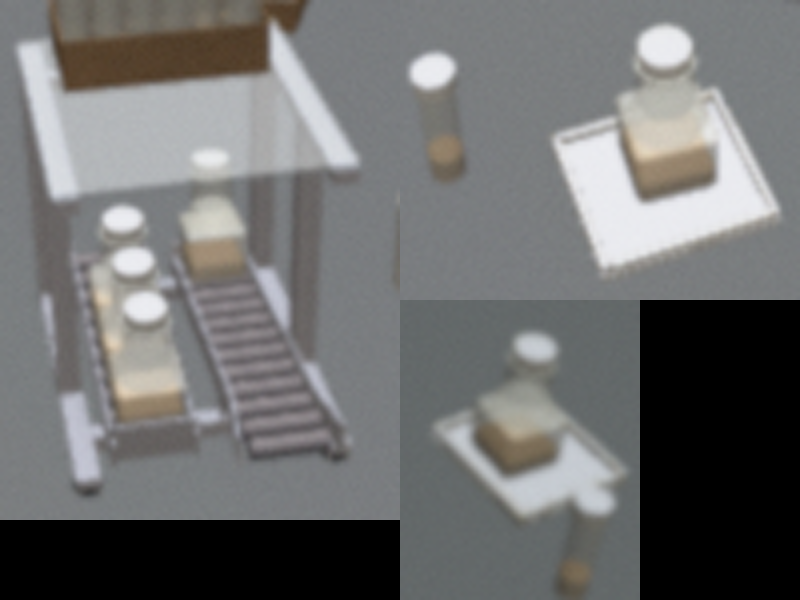

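View pics/m2.png

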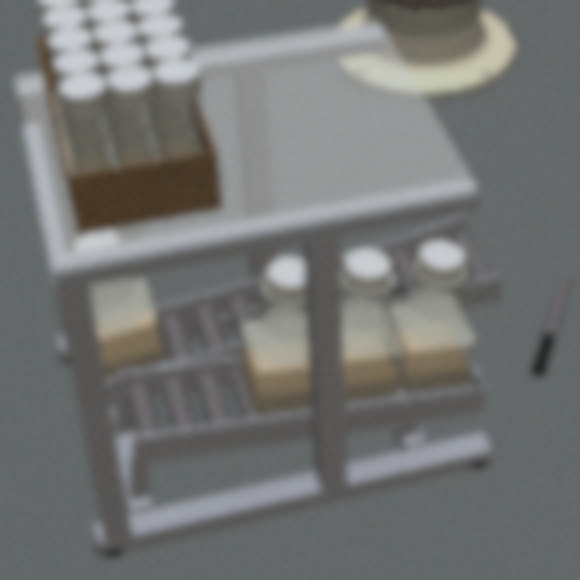

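```bash
cat > fit.py <<'E'
from h import *
from scipy.optimize import least_squares as LS
s=load('side0');c=load('scene0')
A=lambda u,v:np.array([210+u/4-.4,105+v/4-.4]);B=lambda u,v:np.array([190+(u-400)/4-.4,250+v/4-.4])
C=lambda u,v:np.array([315+(u-400)/4-.4,185+(v-300)/4-.4]);D=lambda u,v:np.array([150+u/4-.4,135+v/4-.4])
def Rz(a):return np.array([[np.cos(a),-np.sin(a),0],[np.sin(a),np.cos(a),0],[0,0,1]])
def Ry(a):return np.array([[np.cos(a),0,np.sin(a)],[0,1,0],[-np.sin(a),0,np.cos(a)]])
t=np.deg2rad(6)
def sup(p,q):return p[:3]+(Rz(p[3])@Ry(-t)@np.array(q).T).T
def ret(p,q): # p[4] along offset, p[5] height
    o=p[:3]+Rz(p[3])@[p[4],-.1,0]; o[2]=p[5]; return o+(Rz(p[3])@Ry(t)@np.array(q).T).T
q3=[[.039+.057*k,0,.116] for k in range(3)]
ms=np.array([A(145,308),A(133,264),A(124,222)]);mc=np.array([D(441,254),D(367,264),D(287,273)])
mo=np.array([A(210,159),A(247,448),A(335,450)])
def res(p):
    return np.r_[(proj(s,sup(p,q3))-ms).ravel(),(proj(c,sup(p,q3))-mc).ravel(),(proj(s,ret(p,[[.254,0,.116],[-.036,.032,0],[-.036,-.032,0]]))-mo).ravel()*[1,1,.5,1,.5,1]]
o=LS(res,[.4,.1,.1,-np.pi/2,0,.1]);print('lanes',o.x.round(4),o.fun.round(1))
np.save('lanes.npy',o.x)
# tray
def tr(p):return np.r_[p[:2],.014]+(Rz(p[2])@np.array([[.06,.055,0],[.06,-.055,0],[-.06,-.055,0],[-.06,.055,0]]).T).T
sc=np.array([B(556,135),B(716,92),B(778,212),B(605,272)]);cc=np.array([C(436,433),C(522,518),C(627,470)])
print([ray(s,x,.014).round(3) for x in sc],[ray(c,x,.014).round(3) for x in cc])
def fb(p):
    o=np.r_[p[:2],.005];return o,(proj(s,o+[0,0,.116])-B(665,50)).ravel(),(proj(c,o+[0,0,.116])-C(535,350)).ravel()
o=LS(lambda p:np.r_[fb(p)[1],fb(p)[2]],[.45,.4]);print('bottle',o.x,o.fun.round(1))
print('base corners',[ray(s,B(*x),.005).round(4) for x in((645,198),(713,183))],[ray(c,C(*x),.005).round(4) for x in((478,440),(520,472),(560,445))])
print('vial',ray(s,B(432,70),.098),ray(c,C(598,500),.098))
print('marker',[ray(c,D(*x),.006).round(3) for x in((542,372),(568,280))],[ray(s,(u/1.5625,v/1.5625),.006).round(3) for u,v in((402,374),(462,388))])
E
python3 fit.py
```

```text
lanes [ 0.5499  0.0398  0.0441 -1.2553 -0.0155  0.0681] [-0.  -0.1  0.1 -0.5 -0.4 -0.6  0.1  0.7  0.   0.3  0.8  0.2  1.1  1.2
  0.7  1.  -0.2 -2.2]
[array([0.568, 0.285, 0.014]), array([0.465, 0.235, 0.014]), array([0.416, 0.328, 0.014]), array([0.518, 0.385, 0.014])] [array([0.474, 0.233, 0.014]), array([0.573, 0.286, 0.014]), array([0.517, 0.384, 0.014])]
bottle [0.49126177 0.29640206] [-0.1 -0.5  0.4 -0.5]
base corners [array([0.5028, 0.3212, 0.005 ]), array([0.46 , 0.304, 0.005])] [array([0.4723, 0.2697, 0.005 ]), array([0.5109, 0.2981, 0.005 ]), array([0.4776, 0.3384, 0.005 ])]
vial [0.63808592 0.31117165 0.098     ] [0.63658655 0.31551796 0.098     ]
marker [array([0.514, 0.101, 0.006]), array([0.397, 0.131, 0.006])] [array([0.514, 0.1  , 0.006]), array([0.394, 0.124, 0.006])]
```

```bash
cat > plan.py <<'E'
from h import *
from scipy.spatial.transform import Rotation as S
def Rt(psi,A,sgn):
    z=np.array([np.cos(psi)*np.sin(A),np.sin(psi)*np.sin(A),-np.cos(A)]);y=sgn*np.array([-np.sin(psi),np.cos(psi),0]);return np.c_[np.cross(y,z),y,z]
def cur():
    st=r.read_state();o=st['orientation'];return np.array(st['tcp_pos']),S.from_euler('xyz',o).as_matrix(),st
def go(g,psi,A,sgn,back=0):
    """g: desired grasp point; back: retreat along tool"""
    p,R,st=cur();T=Rt(np.deg2rad(psi),np.deg2rad(A),sgn);tcp=np.array(g)-(.003+back)*T[:,2]
    rv=S.from_matrix(T@R.T).as_rotvec(degrees=True)
    print('t',st['time'],'travel',((tcp-p)*1000).round(1),'rot',rv.round(2),'|',np.linalg.norm(rv).round(1))
E
python3 - <<'E'
from plan import *
p,R,st=cur();print(p,R.round(3),st['q'],st['grip_width'])
for s in(1,-1): go([.491,.296,.20],-60,38,s)
E
```

```text
[0.17546415 0.59935598 0.2435702 ] [[ 0.96  -0.281 -0.   ]
 [-0.281 -0.96  -0.002]
 [ 0.     0.002 -1.   ]] [ 1.54457261e+00  3.85494883e-01  6.78434415e-03 -4.22302619e-04
 -1.19401554e+00 -2.58576481e-01] 0.08691697388230157
t 0.1 travel [ 314.6 -301.8  -41.2] rot [-37.88  29.94 130.11] | 138.8
t 0.1 travel [ 314.6 -301.8  -41.2] rot [-23.95 -30.65 -41.99] | 57.2
```

Request:
drive_tool:
  series:
    - {"travel":[39,-38,-3],"rot":[-3,-3.83,-5.25],"grip":1}
    - {"travel":[39,-38,-3],"rot":[-3,-3.83,-5.25]}
    - {"travel":[39,-38,-3],"rot":[-3,-3.83,-5.25]}
    - {"travel":[39,-38,-3],"rot":[-3,-3.83,-5.25]}
    - {"travel":[39,-38,-3],"rot":[-3,-3.83,-5.25]}
    - {"travel":[39,-38,-3],"rot":[-3,-3.83,-5.25]}
    - {"travel":[39,-38,-3],"rot":[-3,-3.83,-5.25]}
    - {"travel":[39,-38,-3],"rot":[-3,-3.83,-5.25]}

```text
invalid input at $.series[1]: expected keys grip, travel, rot
```

Run:
```python
from plan import *
p,R,st=cur();print(p,R.round(3),st['q'])
go([.491,.296,.20],-60,38,-1)
f=grab('wrist','w1');print(f['xyz'],proj(f,[[.491,.296,.121],[.491,.296,.005],[.493,.308,.014]]))
cv2.imwrite('pics/w1.png',cv2.resize(f['img'][:,:,::-1],(800,600)))
```

```text
[0.17546415 0.59935598 0.2435702 ] [[ 0.96  -0.281 -0.   ]
 [-0.281 -0.96  -0.002]
 [ 0.     0.002 -1.   ]] [ 1.54457261e+00  3.85494883e-01  6.78434415e-03 -4.22302619e-04
 -1.19401554e+00 -2.58576481e-01]
t 0.1 travel [ 314.6 -301.8  -41.2] rot [-23.95 -30.65 -41.99] | 57.2
[0.24785582 0.57895545 0.38317793] [[ 594.10700873 -431.08368192]
 [ 458.21203127 -213.39841775]
 [ 451.98224181 -221.81319578]]
```

View pics/w1.png

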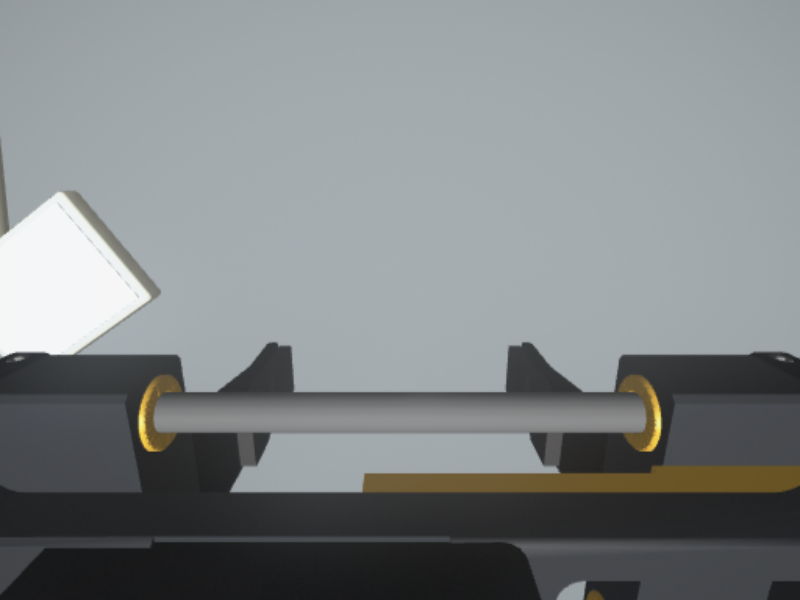

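Request:
drive_tool:
  series:
    - {"travel":[39,-38,-3],"rot":[-3,-3.83,-5.25],"grip":1}
    - {"travel":[39,-38,-3],"rot":[-3,-3.83,-5.25],"grip":1}
    - {"travel":[39,-38,-3],"rot":[-3,-3.83,-5.25],"grip":1}
    - {"travel":[39,-38,-3],"rot":[-3,-3.83,-5.25],"grip":1}
    - {"travel":[39,-38,-3],"rot":[-3,-3.83,-5.25],"grip":1}
    - {"travel":[39,-38,-3],"rot":[-3,-3.83,-5.25],"grip":1}
    - {"travel":[39,-38,-3],"rot":[-3,-3.83,-5.25],"grip":1}
    - {"travel":[39,-38,-3],"rot":[-3,-3.83,-5.25],"grip":1}

```text
time: 1.15
tcp_pos: [0.4886, 0.2947, 0.2204]
orientation: [-3.139, -0.666, -1.05]
contact_force: [0.9, 0.1, -0.3]
grip_width: 0.0868
grasp_force: 0.0
```

Run:
```python
from plan import *
p,R,st=cur();print(p,R.round(3),st['q'])
go([.491,.296,.20],-60,38,-1)
f=grab('wrist','w2');print(f['xyz'],proj(f,[[.491,.296,.121],[.491,.296,.005],[.493,.308,.014]])*1.5625)
cv2.imwrite('pics/w2.png',cv2.resize(f['img'][:,:,::-1],(800,600)))
```

```text
[0.48855926 0.29467013 0.22041857] [[ 0.391 -0.867  0.309]
 [-0.682 -0.499 -0.535]
 [ 0.618 -0.002 -0.786]] [ 1.06181608  0.40737739 -0.37946061  0.59795178 -1.23074675 -0.87465078]
t 1.15 travel [  1.5   2.9 -18.1] rot [0.08 0.16 0.08] | 0.2
[0.47490569 0.31887689 0.37643353] [[395.63572991 424.02521507]
 [397.00234981 440.09736672]
 [387.09126024 451.72662711]]
```

View pics/w2.png

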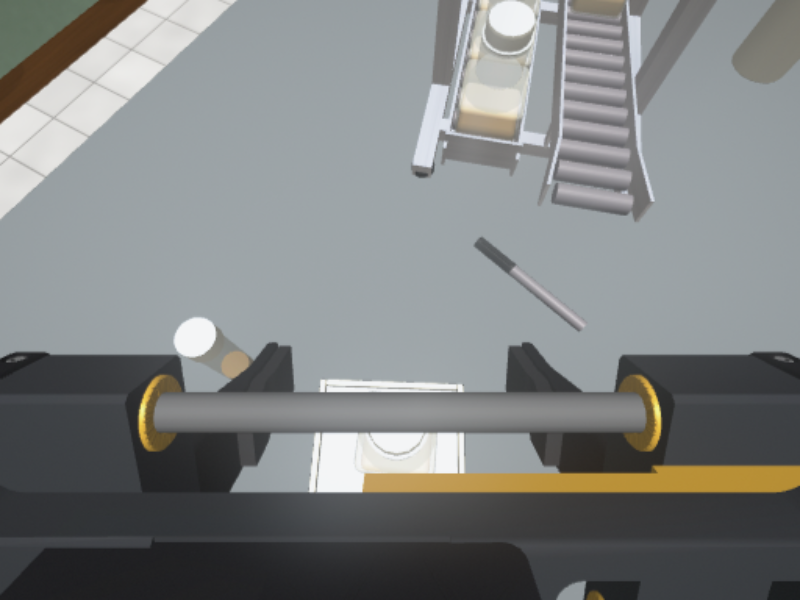

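```bash
cat > chk.py <<'E'
from h import *
import re,sys
exec(open('fit.py').read().split("q3=")[0])
p=np.load('lanes.npy');f=load('w2');P=lambda a:(proj(f,a)*1.5625).round(0).tolist()
print('plug',P(sup(p,[[.039,0,.116]])),'stop top corners',P(sup(p,[[.007,.03,.02],[.007,-.03,.02]])))
print('ret front',P(ret(p,[[-.036,.032,0],[-.036,-.032,0]])),'tips',P(ret(p,[[-.045,.0405,.009],[-.045,-.0405,.009]])),'mid straight guides x=.015',P(ret(p,[[.015,.0325,.009],[.015,-.0325,.009]])))
z=cv2.resize(f['img'][240:310,200:300,::-1],None,fx=4,fy=4,interpolation=cv2.INTER_CUBIC)
y=cv2.resize(f['img'][0:145,260:430,::-1],None,fx=4,fy=4,interpolation=cv2.INTER_CUBIC)
z=cv2.convertScaleAbs(z,alpha=1.0);z=np.clip((z.astype(float)-150)*2.4,0,255).astype(np.uint8)
M=np.zeros((590,690,3),np.uint8);M[:290,:340]=cv2.resize(y,(340,290));M[300:580,:400]=z
M=np.zeros((600,690,3),np.uint8);M[:300,:400][:280]=z;M[285:,:][:315,:680]=y[265:580][:315]
cv2.imwrite('pics/m3.png',M)
E
python3 chk.py
```

```text
plug [[511.0, 17.0]] stop top corners [[450.0, 134.0], [516.0, 145.0]]
ret front [[556.0, 198.0], [634.0, 212.0]] tips [[549.0, 198.0], [652.0, 215.0]] mid straight guides x=.015 [[561.0, 147.0], [637.0, 159.0]]
```

View pics/m3.png

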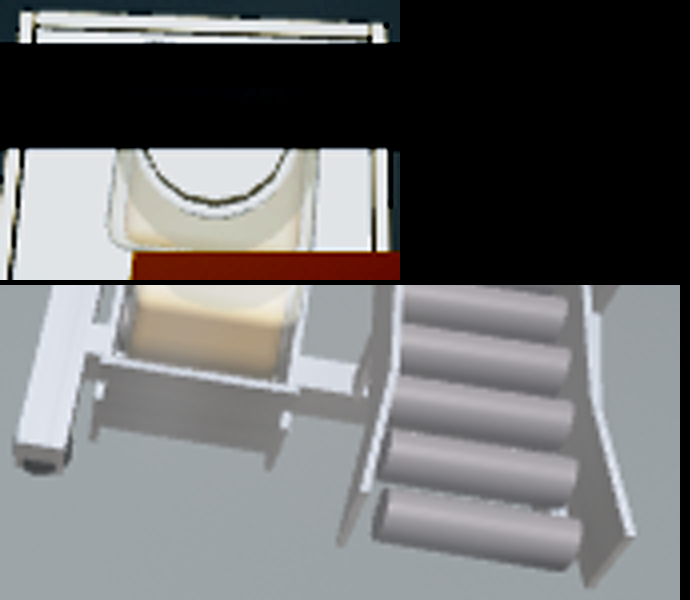

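```bash
cat > fit2.py <<'E'
from h import *
exec(open('fit.py').read().split("def res")[0])
w=load('w2');k=1/1.5625
wq=np.array([[549,183],[653.5,201],[560.6,140.6],[638.7,150.4]])*k-.2
wp=np.array([[511,20],[453,131],[521.5,143.7]])*k-.2
G=[[-.045,.0405,.009],[-.045,-.0405,.009],[.015,.0325,.009],[.015,-.0325,.009]]
def res(p):
    return np.r_[(proj(s,sup(p,q3))-ms).ravel(),(proj(c,sup(p,q3))-mc).ravel(),(proj(s,ret(p,[[.254,0,.116]]))-mo[:1]).ravel(),
     (proj(w,ret(p,G))-wq).ravel()*.6,(proj(w,sup(p,[[.039,0,.116],[.007,.03,.02],[.007,-.03,.02]]))-wp).ravel()*[1,1,.0,1,0,1]]
o=LS(res,np.load('lanes.npy'));p=o.x;print(p.round(4),o.fun.round(1));np.save('lanes.npy',p)
print('ret origin',ret(p,[[0,0,0]]).round(4),'psi',np.rad2deg(p[3]))
E2=lambda u,v:np.array([200+u/4-.4,240+v/4-.4])
for a,b,z in(((22,10),(385,25),.014),((18,150),(10,275),.014),((384,60),(386,260),.014),((128,235),(298,250),.008),((115,160),(108,230),.04),((318,150),(310,250),.03)):
    A_,B_=ray(w,E2(*a),z),ray(w,E2(*b),z);d=B_-A_;print(A_.round(4),B_.round(4),np.rad2deg(np.arctan2(d[1],d[0])).round(1))
print('plugbottom',ray(w,E2(215,203),.121))
E
python3 fit2.py
```

```text
[ 0.5502  0.0386  0.0435 -1.2572 -0.0039  0.0673] [-0.  -0.2  0.1 -0.6 -0.3 -0.7 -0.3  0.9 -0.4  0.5  0.4  0.4  0.6 -0.2
  0.4  1.1 -0.8  0.7  0.7 -1.4 -0.4 -0.5  0.2 -1.6 -0.   2.  -0.   0.7]
ret origin [[0.4538 0.0115 0.0673]] psi -72.03076222684051
[0.5709 0.2858 0.014 ] [0.4658 0.231  0.014 ] -152.5
[0.5474 0.323  0.014 ] [0.5294 0.3541 0.014 ] 120.1
[0.461  0.2412 0.014 ] [0.4335 0.2941 0.014 ] 117.4
[0.5051 0.3271 0.008 ] [0.4576 0.3047 0.008 ] -154.8
[0.5164 0.311  0.04  ] [0.5081 0.328  0.04  ] 116.1
[0.4666 0.2782 0.03  ] [0.4556 0.3038 0.03  ] 113.3
plugbottom [0.482934   0.30966631 0.121     ]
```

Run:
```python
from plan import *
go([.4915,.295,.101],-65,38,-1)
```

```text
t 1.2 travel [   0.8    6.4 -114.9] rot [ 0.44  0.04 -4.45] | 4.5
```

Request:
drive_tool:
  series:
    - {"travel":[0,2,-30],"rot":[0.2,0,-2.2],"grip":1}
    - {"travel":[0,2,-30],"rot":[0.2,0,-2.2],"grip":1}
    - {"travel":[1,2,-30],"rot":[0,0,0],"grip":1}
    - {"travel":[0,0,-25],"rot":[0,0,0],"grip":1}
    - {"travel":[0,0,0],"rot":[0,0,0],"grip":1}
  squeeze: 15

```text
time: 1.82
tcp_pos: [0.488, 0.3007, 0.1038]
orientation: [3.141, -0.66, -1.123]
contact_force: [-0.8, -0.2, 0.3]
grip_width: 0.087
grasp_force: 0.0
```

Run:
```python
from plan import *
go([.4915,.295,.101],-65,38,-1)
f=grab('wrist','w3');g=grab('side','s3')
M=np.zeros((600,800,3),np.uint8)
M[:300,:400]=cv2.resize(f['img'][:,:,::-1],(400,300));M[300:,:400]=cv2.resize(g['img'][240:330,190:310,::-1],(400,300));
h=grab('scene','c3')['img'];M[300:,400:]=cv2.resize(h[160:265,290:430,::-1],(400,300));cv2.imwrite('pics/m4.png',M)
```

```text
t 1.825 travel [ 2.8 -4.  -0.5] rot [-0.16 -0.09 -0.64] | 0.7
```

View pics/m4.png

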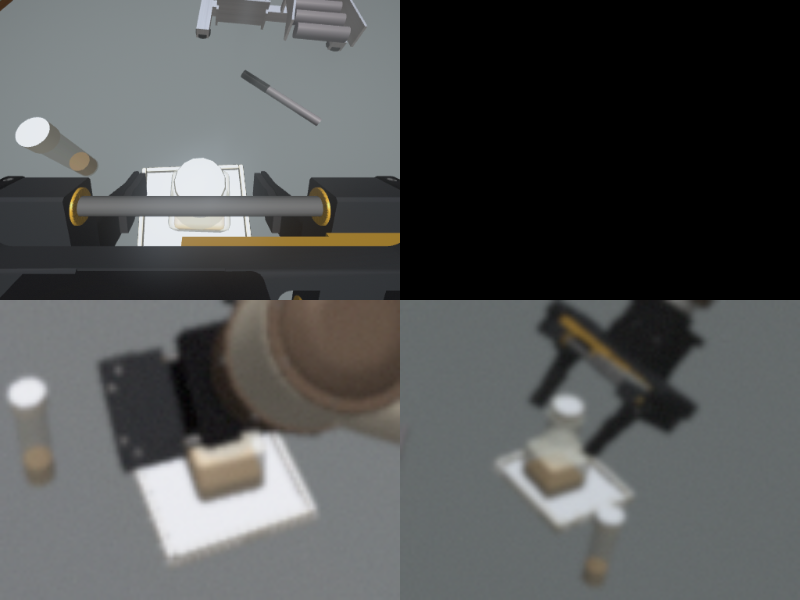

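Request:
drive_tool:
  series:
    - {"travel":[3,-4,0],"rot":[0,0,-0.5],"grip":1}
    - {"travel":[0,0,0],"rot":[0,0,0],"grip":0.2}
    - {"travel":[0,0,0],"rot":[0,0,0],"grip":0.2}
    - {"travel":[0,0,0],"rot":[0,0,0],"grip":0.2}
    - {"travel":[0,0,0],"rot":[0,0,0],"grip":0.2}
    - {"travel":[0,0,0],"rot":[0,0,0],"grip":0.2}
  squeeze: 15

```text
time: 2.72
tcp_pos: [0.4915, 0.2979, 0.1055]
orientation: [-3.137, -0.657, -1.135]
contact_force: [-0.7, -0.3, -0.3]
grip_width: 0.0449
grasp_force: 0.0
```

Request:
drive_tool:
  series:
    - {"travel":[0,0,0],"rot":[0,0,0],"grip":0.2}
    - {"travel":[0,0,0],"rot":[0,0,0],"grip":0.2}
    - {"travel":[0,0,0],"rot":[0,0,0],"grip":0.2}
    - {"travel":[0,0,0],"rot":[0,0,0],"grip":0.2}
    - {"travel":[0,0,30],"rot":[0,0,0],"grip":0.2}
    - {"travel":[0,0,40],"rot":[0,0,0],"grip":0.2}
    - {"travel":[0,0,30],"rot":[0,0,0],"grip":0.2}

```text
time: 3.6
tcp_pos: [0.4917, 0.2981, 0.2068]
orientation: [-3.135, -0.656, -1.135]
contact_force: [1.1, -0.0, -0.8]
grip_width: 0.0375
grasp_force: 14.9
```

Run:
```python
from plan import *
exec(open('fit.py').read().split("q3=")[0])
p=np.load('lanes.npy');print(cur()[2]['grasp_force'],cur()[2]['grip_width'])
for q in([[-.10,0,.096+.06]],[[-.003,0,.096+.03]]):
    g=ret(p,q)[0];print(g);go(g,-72,38-6,-1)
grab('side','s4');f=grab('wrist','w4');c=grab('scene','c4')
M=np.zeros((600,800,3),np.uint8)
M[:,:]=cv2.resize(f['img'][:,:,::-1],(800,600));M[300:,:400]=cv2.resize(c['img'][120:240,280:440,::-1],(400,300));cv2.imwrite('pics/m5.png',M)
```

```text
14.904626850038767 0.03754345124930604
[0.42816987 0.09058831 0.23293436]
t 3.6 travel [ -64.  -206.    28.7] rot [ 5.11  2.33 -7.14] | 9.1
[0.45696362 0.0018081  0.19295944]
t 3.6 travel [ -35.2 -294.8  -11.3] rot [ 5.11  2.33 -7.14] | 9.1
```

View pics/m5.png

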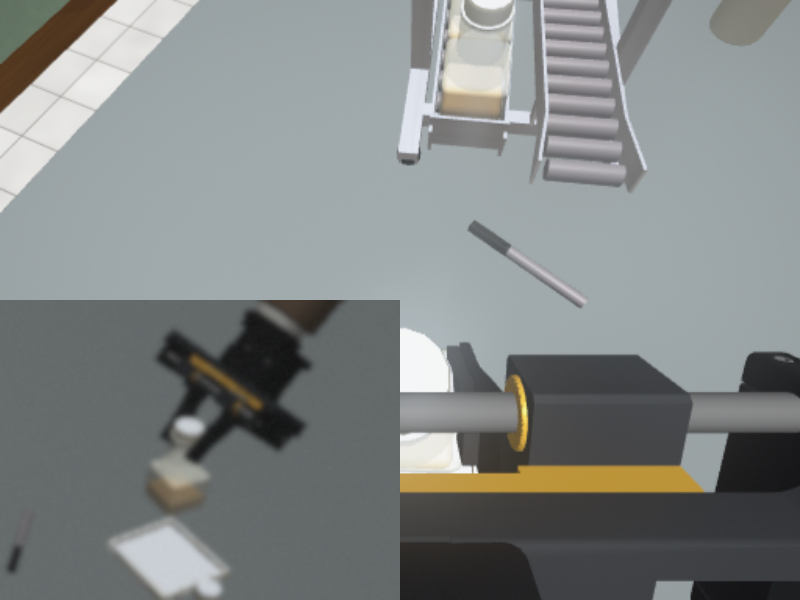

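Request:
drive_tool:
  series:
    - {"travel":[-16,-50,10],"rot":[1.3,0.6,-1.8],"grip":0.2}
    - {"travel":[-16,-52,10],"rot":[1.3,0.6,-1.8],"grip":0.2}
    - {"travel":[-16,-52,9],"rot":[1.3,0.6,-1.8],"grip":0.2}
    - {"travel":[-16,-52,0],"rot":[1.2,0.5,-1.7],"grip":0.2}
    - {"travel":[0,0,0],"rot":[0,0,0],"grip":0.2}

```text
time: 4.38
tcp_pos: [0.4251, 0.0876, 0.2334]
orientation: [3.137, -0.56, -1.258]
contact_force: [0.5, 0.4, -0.3]
grip_width: 0.0377
grasp_force: 15.0
```

```bash
cat > r.py <<'E'
from plan import *
exec(open('fit.py').read().split("q3=")[0])
p=np.load('lanes.npy')
E
python3 - <<'E'
from r import *
for q in([-.06,0,.098+.03],[-.005,0,.098+.014],[-.005,0,.098]): go(ret(p,[q])[0],-72,32,-1)
f=grab('wrist','w5')
print(proj(f,ret(p,G:=[[-.045,.0405,.009],[-.045,-.0405,.009],[.015,.0325,.009],[.015,-.0325,.009],[.1,.0325,.009],[.1,-.0325,.009]]))*1.5625)
im=cv2.resize(f['img'][:,:,::-1],(800,600))
for a in proj(f,ret(p,G))*1.5625: cv2.drawMarker(im,tuple(int(v) for v in a),(0,0,255),0,14,1)
cv2.imwrite('pics/w5.png',im)
E
```

```text
t 4.375 travel [ 14.  -30.6 -29.9] rot [ 0.18 -0.18  0.21] | 0.3
t 4.375 travel [ 30.3 -81.  -51.6] rot [ 0.18 -0.18  0.21] | 0.3
t 4.375 travel [ 29.9 -79.6 -65.5] rot [ 0.18 -0.18  0.21] | 0.3
[[336.93017135 354.73503802]
 [450.04913876 354.44836933]
 [351.30298286 278.581036  ]
 [435.92366349 278.43139793]
 [355.14530496 186.86251597]
 [432.35122488 186.79723731]]
```

Run:
```python
from h import *
g=cv2.cvtColor(load('w5')['img'],cv2.COLOR_RGB2GRAY)
for v in(118,124,150,160):
    print(v,'L',g[v-1:v+2,218:238].mean(0).astype(int),'R',g[v-1:v+2,268:290].mean(0).astype(int))
```

```text
118 L [157 157 157 157 157 157 158 191 218 190 107 134 152 152 151 152 152 152
 153 152] R [154 154 154 154 154 155 151 125 139 218 216 156 147 107 108 113 115 115
 115 116 117 117]
124 L [158 157 158 158 158 157 160 207 218 162 108 149 164 164 164 164 163 163
 164 164] R [160 160 160 160 160 159 158 130 116 217 217 177 155 113 175 195 194 195
 194 193 192 189]
150 L [158 158 158 158 158 161 208 219 172 108 117 157 157 157 157 157 157 157
 157 157] R [157 157 157 157 157 157 157 156 122 121 193 215 187 158 125 190 214 214
 213 214 213 211]
160 L [221 221 221 221 221 221 221 219 136 113 168 167 167 167 167 167 167 167
 167 166] R [164 164 164 163 163 164 164 164 162 122 154 215 215 215 215 215 216 215
 214 214 215 212]
```

Request:
drive_tool:
  series:
    - {"travel":[14,-31,-24],"rot":[0.2,-0.2,0.2],"grip":0.2}
    - {"travel":[8,-25,-14],"rot":[0,0,0],"grip":0.2}
    - {"travel":[8,-25,-12],"rot":[0,0,0],"grip":0.2}
    - {"travel":[0,0,-4],"rot":[0,0,0],"grip":0.2}
    - {"travel":[0,1,-4],"rot":[0,0,0],"grip":0.2}
    - {"travel":[0,0,-2],"rot":[0,0,0],"grip":0.2}
    - {"travel":[0,0,0],"rot":[0,0,0],"grip":0.2}

```text
time: 5.3
tcp_pos: [0.4577, 0.0126, 0.1745]
orientation: [-3.137, -0.557, -1.254]
contact_force: [0.4, 0.1, -1.3]
grip_width: 0.0373
grasp_force: 15.0
```

Run:
```python
from r import *
for q in([-.005,0,.098],): go(ret(p,[q])[0],-72,32,-1)
```

```text
t 5.3 travel [-2.8 -4.6 -6.6] rot [-0.14  0.2  -0.31] | 0.4
```

Request:
drive_tool:
  series:
    - {"travel":[-3,-4,0],"rot":[0,0.2,-0.3],"grip":0.2}
    - {"travel":[0,0,-2],"rot":[0,0,0],"grip":0.2}
    - {"travel":[0,0,-2],"rot":[0,0,0],"grip":0.2}
    - {"travel":[0,0,0],"rot":[0,0,0],"grip":0.2}

```text
time: 5.8
tcp_pos: [0.4545, 0.0077, 0.1704]
orientation: [-3.141, -0.557, -1.258]
contact_force: [-0.0, -0.4, -1.6]
grip_width: 0.0376
grasp_force: 15.0
```

Run:
```python
from r import *
for q in([-.005,0,.098],): go(ret(p,[q])[0],-72,32,-1)
```

```text
t 5.8 travel [ 0.4  0.3 -2.6] rot [-0.11 -0.02  0.07] | 0.1
```

Step down by 1.5 mm until contact shows.

Request:
drive_tool:
  series:
    - {"travel":[0,0,-1.5],"rot":[0,0,0],"grip":0.2}
    - {"travel":[0,0,-1],"rot":[0,0,0],"grip":0.2}
    - {"travel":[0,0,0],"rot":[0,0,0],"grip":0.2}

```text
time: 6.18
tcp_pos: [0.4545, 0.0078, 0.168]
orientation: [-3.141, -0.557, -1.258]
contact_force: [-0.1, 0.1, -1.3]
grip_width: 0.0379
grasp_force: 15.0
```

Request:
drive_tool:
  series:
    - {"travel":[0,0,-1],"rot":[0,0,0],"grip":0.2}
    - {"travel":[0,0,-1],"rot":[0,0,0],"grip":0.2}
    - {"travel":[0,0,0],"rot":[0,0,0],"grip":0.2}

```text
time: 6.55
tcp_pos: [0.4547, 0.0076, 0.1666]
orientation: [-3.141, -0.558, -1.258]
contact_force: [-0.2, -1.6, 3.9]
grip_width: 0.0376
grasp_force: 15.0
```

Request:
drive_tool:
  series:
    - {"travel":[0,0,0],"rot":[0,0,0],"grip":1}
    - {"travel":[0,0,0],"rot":[0,0,0],"grip":1}
    - {"travel":[0,0,0],"rot":[0,0,0],"grip":1}
    - {"travel":[0,0,0],"rot":[0,0,0],"grip":1}
    - {"travel":[0,0,0],"rot":[0,0,0],"grip":1}
    - {"travel":[0,0,0],"rot":[0,0,0],"grip":1}
    - {"travel":[0,0,0],"rot":[0,0,0],"grip":1}
    - {"travel":[0,0,0],"rot":[0,0,0],"grip":1}

```text
time: 7.55
tcp_pos: [0.4546, 0.0078, 0.166]
orientation: [-3.141, -0.556, -1.258]
contact_force: [-0.2, -0.4, -0.2]
grip_width: 0.0868
grasp_force: 0.0
```

Request:
drive_tool:
  series:
    - {"travel":[0,0,0],"rot":[0,0,0],"grip":1}
    - {"travel":[0,0,0],"rot":[0,0,0],"grip":1}
    - {"travel":[0,0,0],"rot":[0,0,0],"grip":1}
    - {"travel":[0,0,0],"rot":[0,0,0],"grip":1}
    - {"travel":[0,0,0],"rot":[0,0,0],"grip":1}
    - {"travel":[0,0,0],"rot":[0,0,0],"grip":1}
    - {"travel":[-8,25,15],"rot":[0,0,0],"grip":1}
    - {"travel":[-8,25,20],"rot":[0,0,0],"grip":1}

```text
time: 8.55
tcp_pos: [0.438, 0.0579, 0.2012]
orientation: [3.14, -0.557, -1.258]
contact_force: [0.7, 0.0, 0.3]
grip_width: 0.0872
grasp_force: 0.0
```

Run:
```python
from r import *
f=grab('wrist','w6');s6=grab('side','s6')
print(cur()[0],cur()[2]['time'])
S0=load('side0');
g=cv2.cvtColor(s6['img'],cv2.COLOR_RGB2GRAY)
for n,x in(('new',.197),('old',.254),('x0',0.)):
    a=proj(s6,ret(p,[[x,0,.112]]))[0];u,v=a.round().astype(int);print(n,'side',a.round(1),g[v-2:v+3,u-5:u+6].mean(0).astype(int))
    b=proj(f,ret(p,[[x,0,.116]]))[0];print('  wrist',b.round(1))
im=cv2.resize(f['img'][:,:,::-1],(800,600))
sd=cv2.resize(s6['img'][100:250,180:330,::-1],(450,450));im[150:,:450]=sd
cv2.imwrite('pics/m6.png',im)
for q in([.02,0,.098+.06],[.02,0,.098+.0]): go(sup(p,[q])[0],-72,38,-1)
```

```text
[0.43990295 0.06064265 0.20278506] 8.65
new side [265.9 151.3] [157 175 190 199 202 202 198 190 177 147  96]
  wrist [254.8 -23.5]
old side [262.7 145.1] [202 214 220 223 224 223 221 217 206 190 185]
  wrist [254.8 -59.1]
x0 side [279.1 176.7] [20 22 23 29 34 36 41 41 34 33 37]
  wrist [255.  161.4]
t 8.65 travel [110.7 -23.5   2.3] rot [-6.03 -1.64 -0.15] | 6.2
t 8.65 travel [112.7 -29.5 -57.3] rot [-6.03 -1.64 -0.15] | 6.2
```

Run:
```python
from r import *
a=load('side0')['img'].mean(2);b=load('s6')['img'].mean(2)
print((a[138:168:2,255:280:2]).astype(int));print((b[138:168:2,255:280:2]).astype(int))
w=load('w6')['img'].mean(2);print(w[0:200:8,240:272:6].astype(int).T)
for k in(.197,.1):print(proj(load('w6'),ret(p,[[k-.0285,0,.0],[k-.0285,0,.05]])))
```

```text
[[182 182 183 181 182 182 185 180 180 165 172 171 180]
 [183 184 182 181 182 181 181 183 179 168 171 170 179]
 [182 184 198 208 210 198 183 183 178 167 171 170 180]
 [182 193 228 232 233 229 195 184 177 167 170 171 181]
 [183 184 202 215 215 204 185 182 179 168 171 170 176]
 [182 182 183 185 186 186 177 172 158 144 140 134 139]
 [157 139 139 147 145 135 121 126 119 101 105 104 120]
 [124 120 116 124 126 123 117 123 116  95 100 103 122]
 [124 120 139 159 165 153 129 123 117  95 100 103 122]
 [127 138 171 183 187 185 167 128 116  95 102 102 119]
 [150 172 186 199 201 202 194 152 119  94 103 102 123]
 [155 189 199 204 208 203 197 180 125  96 101 101 122]
 [130 186 200 206 209 205 200 192 142  98 102 104 124]
 [114 170 184 179 175 169 159 147 126  97 102 107 122]
 [107 128 142 143 140 141 138 132 121  95 104 106 123]]
[[185 185 184 185 184 184 184 185 182 169 173 172 179]
 [182 183 183 183 185 185 186 183 180 169 172 176 178]
 [185 185 198 210 208 200 185 185 181 169 174 174 177]
 [184 194 229 233 234 230 193 183 181 170 172 171 168]
 [184 186 203 218 220 208 186 184 168 126 117 106  93]
[... 600 characters left out ...]
4 188 109 201  96 171 139
  161 197 126 163 158 165 175]
 [209 196 223 218 220 190 207 229 165 161 129 163 187 125 201  95 171 139
  162 196 126 164 158 165 175]
 [211 181 223 217 220 190 207 228 165 160 128 164 187 124 202  95 172 138
  162 196 127 164 157 166 175]
 [210 182 223 216 220 190 207 228 164 159 127 154 185 124 205  94 172 137
  162 194 128 165 158 165 175]
 [207 202 218 214 219 189 205 230 163 159 127 155 185 124 205  94 172 137
  162 193 129 166 158 166 175]
 [239 212 217 210 225 186 204 232 162 160 128 147 184 124 205  93 172 137
  161 192 147 167 158 166 176]]
[[254.96805889  88.3522134 ]
 [254.91798394  56.5045603 ]]
[[255.03979492 154.16143418]
 [254.99514832 129.13872526]]
```

Run:
```python
from r import *
g=sup(p,[[.039,0,.097]])[0];print(g)
for b in(.09,0): go(g,-72,40,-1,b)
```

```text
[0.5589931  0.01136151 0.14408113]
t 8.65 travel [100.6   7.6  12.5] rot [-7.93 -2.26 -0.16] | 8.2
t 8.65 travel [118.5 -47.4 -56.4] rot [-7.93 -2.26 -0.16] | 8.2
```

Request:
drive_tool:
  series:
    - {"travel":[34,7,12],"rot":[-2.7,-0.8,0],"grip":1}
    - {"travel":[34,1,0],"rot":[-2.7,-0.8,-0.1],"grip":1}
    - {"travel":[33,0,0],"rot":[-2.5,-0.7,0],"grip":1}
    - {"travel":[0,0,0],"rot":[0,0,0],"grip":1}

```text
time: 9.15
tcp_pos: [0.5404, 0.0651, 0.2113]
orientation: [3.133, -0.701, -1.256]
contact_force: [-1.0, -0.4, 0.1]
grip_width: 0.0874
grasp_force: 0.0
```

Run:
```python
from r import *
g=sup(p,[[.039,0,.097]])[0]
for b in(.09,.04,0): go(g,-72,40,-1,b)
f=grab('wrist','w7')
print(proj(f,sup(p,[[.039,0,.116],[.1,.0325,.009],[.1,-.0325,.009]])))
# plug top ellipse near prediction
gr=f['img'].min(2);print(gr[60:330:10,225:290:5])
```

```text
t 9.15 travel [0.1 3.1 4. ] rot [ 0.27 -0.29  0.26] | 0.5
t 9.15 travel [ 10.1 -27.5 -34.3] rot [ 0.27 -0.29  0.26] | 0.5
t 9.15 travel [ 18.  -51.9 -64.9] rot [ 0.27 -0.29  0.26] | 0.5
[[254.07675906 195.19018643]
 [227.38523474 173.98892613]
 [280.28520634 173.9499615 ]]
[[203 203 203 203 203 203 203 204 204 204 204 204 203]
 [198 194 204 239 239 239 239 239 239 204 194 205 204]
 [182 181 206 239 239 239 239 239 239 239 193 205 205]
 [207 183 236 201 238 239 239 239 212 194 212 228 228]
 [220 181 213 228 197 194 194 196 235 193 217 188 188]
 [128 167 187 173 176 176 175 175 173 174 189 154 144]
 [115 188 209 214 240 239 240 240 239 212 204 195 158]
 [134 193 218 240 239 240 240 240 240 239 206 209 159]
 [145 156 131 239 239 240 239 240 239 239 210 211 161]
 [168 186 176 127 136 161 160 150 135 213 188 213 163]
 [183 201 200 199 185 169 181 173 199 198 205 212 162]
 [198 199 212 212 201 201 201 201 198 213 209 173 162]
 [212 219 218 214 239 239 239 238 231 214 219 163 161]
 [213 139 239 239 239 239 239 239 238 238 145 134 159]
 [214 222 239 239 239 239 239 239 239 239 162 180 157]
 [213 206 237 237 239 239 239 239 239 155 226 188 188]
 [211 205 213 187 239 145 139 172 236 198 210 192 212]
 [212 211 213 213 214 197 201 202 213 211 210 192 181]
 [184 191 216 215 200 199 199 199 206 213 207 201 194]
 [190 191 192 193 194 173 174 175 175 175 175 153 152]
 [131 131 132 132 132 133 132 133 133 133 132 131 130]
 [118 117 119 119 118 119 119 119 119 119 118 118 117]
 [145 146 146 146 146 146 146 147 146 146 146 146 145]
 [144 145 145 145 144 145 145 145 145 145 145 144 145]
 [143 143 144 143 144 144 144 144 144 144 144 144 144]
 [142 142  63  62  62  62  62  62  62  61  62  61  59]
 [ 60  59  60  61  61  61  61  59  59  59  59  59  59]]
```

Run:
```python
from r import *
f=load('w7');g=f['img'].min(2);m=(g>228).astype(np.uint8)
n,l,st,ce=cv2.connectedComponentsWithStats(m)
for i in range(1,n):
    if st[i,4]>300 and 150<ce[i][1]<240 and 220<ce[i][0]<290:
        print(st[i],ce[i])
        cn=max(cv2.findContours((l==i).astype(np.uint8),0,1)[0],key=cv2.contourArea);e=cv2.fitEllipse(cn);print(e)
        t=sup(p,[[.039,0,.116]])[0];a=ray(f,e[0],t[2]);print(t,a,'lane dx,dy',(Rz(p[3]).T@(a-t)).round(4))
```

```text
[ 234  177   41   39 1252] [254.13258786 196.28434505]
((254.13185119628906, 196.28521728515625), (38.13444137573242, 39.94358444213867), 90.62691497802734)
[0.55838039 0.01325068 0.16297704] [0.55804809 0.01413935 0.16297704] lane dx,dy [-0.0009 -0.      0.    ]
```

Request:
drive_tool:
  series:
    - {"travel":[5,-14,-18],"rot":[0.3,-0.3,0.3],"grip":1}
    - {"travel":[5,-14,-18],"rot":[0,0,0],"grip":1}
    - {"travel":[4,-12,-15],"rot":[0,0,0],"grip":1}
    - {"travel":[4,-12,-14],"rot":[0,0,0],"grip":1}
    - {"travel":[0,0,0],"rot":[0,0,0],"grip":1}
    - {"travel":[0,0,0],"rot":[0,0,0],"grip":1}

```text
time: 9.95
tcp_pos: [0.5574, 0.014, 0.1487]
orientation: [-3.137, -0.696, -1.257]
contact_force: [-0.7, -0.2, 0.5]
grip_width: 0.0867
grasp_force: 0.0
```

Run:
```python
from r import *
go(sup(p,[[.038,0,.097]])[0],-72,40,-1)
```

```text
t 9.95 travel [ 0.7  0.1 -2.4] rot [-0.16  0.18 -0.14] | 0.3
```

Request:
drive_tool:
  series:
    - {"travel":[0.5,0,-2],"rot":[0,0,0],"grip":1}
    - {"travel":[0,0,0],"rot":[0,0,0],"grip":0.2}
    - {"travel":[0,0,0],"rot":[0,0,0],"grip":0.2}
    - {"travel":[0,0,0],"rot":[0,0,0],"grip":0.2}
    - {"travel":[0,0,0],"rot":[0,0,0],"grip":0.2}
    - {"travel":[0,0,0],"rot":[0,0,0],"grip":0.2}
    - {"travel":[0,0,0],"rot":[0,0,0],"grip":0.2}
    - {"travel":[0,0,0],"rot":[0,0,0],"grip":0.2}
  squeeze: 20

```text
time: 10.95
tcp_pos: [0.558, 0.0137, 0.146]
orientation: [-3.138, -0.697, -1.257]
contact_force: [-1.3, 0.5, 0.4]
grip_width: 0.0375
grasp_force: 20.0
```

Request:
drive_tool:
  series:
    - {"travel":[0,0,0],"rot":[0,0,0],"grip":0.2}
    - {"travel":[0,0,0],"rot":[0,0,0],"grip":0.2}
    - {"travel":[0,0,0],"rot":[0,0,0],"grip":0.2}

```text
time: 11.32
tcp_pos: [0.558, 0.0138, 0.1461]
orientation: [-3.138, -0.697, -1.257]
contact_force: [0.1, 0.2, 0.0]
grip_width: 0.0377
grasp_force: 20.0
```

Request:
drive_tool:
  series:
    - {"travel":[-0.5,1,10],"rot":[0,0,0],"grip":0.2}
    - {"travel":[-0.5,1.5,12],"rot":[0,0,0],"grip":0.2}
    - {"travel":[-0.5,1.5,12],"rot":[0,0,0],"grip":0.2}
    - {"travel":[-4,12,1],"rot":[0,0,0],"grip":0.2}
    - {"travel":[-6,18,2],"rot":[0,0,0],"grip":0.2}
    - {"travel":[-8,25,4],"rot":[0,0,0],"grip":0.2}
    - {"travel":[-10,31,8],"rot":[0,0,0],"grip":0.2}
    - {"travel":[-10,31,10],"rot":[0,0,0],"grip":0.2}

```text
time: 12.32
tcp_pos: [0.5177, 0.1363, 0.205]
orientation: [-3.139, -0.697, -1.256]
contact_force: [0.7, 0.1, -0.4]
grip_width: 0.0376
grasp_force: 20.0
```

Run:
```python
from r import *
st=cur()[2];print(st['grip_width'],st['grasp_force'],st['contact_force'])
c=grab('scene','c8')['img'].min(2);c0=load('scene0')['img'].min(2)
for k in range(3):
    t=sup(p,[[.039+.057*k,0,.116]])[0];u,v=proj(load('c8'),t)[0].round().astype(int);print(k,u,v,c0[v,u-6:u+7],c[v,u-6:u+7])
for z in(.14,.105):go([.493,.308,z],-66,34,-1)
```

```text
0.037634928303172534 19.98908598907292 [ 0.71331381  0.07057458 -0.38668093]
0 260 199 [126 155 180 192 196 199 199 200 197 196 188 166 133] [201 204 204 203 205 203 202 192 164 128  96  87  94]
1 241 201 [113 148 178 193 197 200 199 200 200 198 197 180 149] [169 193 203 204 203 204 202 190 161 123 103 101  96]
2 222 203 [136 167 188 197 199 199 199 200 192 170 131  96  84] [103 103 107 111 110 109 107 103  98  93  85  80  83]
t 12.375 travel [-26.7 169.  -64.1] rot [5.26 2.49 5.55] | 8.0
t 12.375 travel [-26.7 169.  -99.1] rot [5.26 2.49 5.55] | 8.0
```

Request:
drive_tool:
  series:
    - {"travel":[-7,42,0],"rot":[1.3,0.6,1.4],"grip":0.2}
    - {"travel":[-7,42,-10],"rot":[1.3,0.6,1.4],"grip":0.2}
    - {"travel":[-7,42,-20],"rot":[1.3,0.6,1.4],"grip":0.2}
    - {"travel":[-6,43,-25],"rot":[1.3,0.6,1.4],"grip":0.2}
    - {"travel":[0,0,-15],"rot":[0,0,0],"grip":0.2}
    - {"travel":[0,0,0],"rot":[0,0,0],"grip":0.2}
    - {"travel":[0,0,0],"rot":[0,0,0],"grip":0.2}

```text
time: 13.25
tcp_pos: [0.4917, 0.3032, 0.1356]
orientation: [3.137, -0.597, -1.155]
contact_force: [0.2, 0.6, -1.1]
grip_width: 0.0377
grasp_force: 20.0
```

Run:
```python
from r import *
go([.493,.308,.102],-66,34,-1)
c=grab('scene','c9');s_=grab('side','s9');a=c['img'].min(2)
for k in range(2):
    t=sup(p,[[.039+.057*k,0,.116]])[0];u,v=proj(c,t)[0].round().astype(int);print(k,a[v,u-9:u+10])
M=np.zeros((600,800,3),np.uint8)
M[:300,:400]=cv2.resize(s_['img'][225:330,180:320,::-1],(400,300));M[300:,:400]=cv2.resize(c['img'][150:270,290:450,::-1],(400,300))
M[:300,400:]=cv2.resize(s_['img'][100:235,180:360,::-1],(400,300));M[300:,400:]=cv2.resize(c['img'][150:270,140:300,::-1],(400,300))
cv2.imwrite('pics/m7.png',M)
```

```text
t 13.25 travel [  0.7   6.3 -31.1] rot [ 0.28 -0.1   0.31] | 0.4
0 [105 100 107 127 159 184 196 200 203 201 202 202 201 193 170 137 113 111
 109]
1 [ 86  88  96 117 151 181 197 203 204 203 204 203 201 198 184 153 114 100
 105]
```

View pics/m7.png

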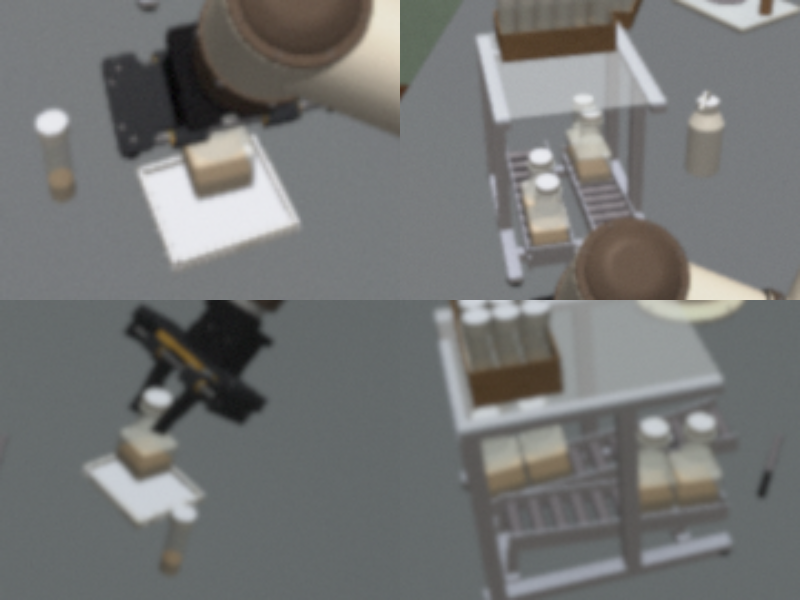

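Request:
drive_tool:
  series:
    - {"travel":[0,5,-10],"rot":[0,0,0],"grip":0.2}
    - {"travel":[0,1,-10],"rot":[0,0,0],"grip":0.2}
    - {"travel":[0,0,-7],"rot":[0,0,0],"grip":0.2}
    - {"travel":[0,0,-2],"rot":[0,0,0],"grip":0.2}
    - {"travel":[0,0,0],"rot":[0,0,0],"grip":0.2}

```text
time: 13.98
tcp_pos: [0.4916, 0.3097, 0.1059]
orientation: [3.137, -0.597, -1.154]
contact_force: [-0.1, 0.4, -1.0]
grip_width: 0.0377
grasp_force: 20.0
```

Request:
drive_tool:
  series:
    - {"travel":[0,0,-1],"rot":[0,0,0],"grip":0.2}
    - {"travel":[0,0,-1],"rot":[0,0,0],"grip":0.2}
    - {"travel":[0,0,0],"rot":[0,0,0],"grip":0.2}

```text
time: 14.35
tcp_pos: [0.4916, 0.3098, 0.1041]
orientation: [3.137, -0.597, -1.154]
contact_force: [-0.8, -0.8, -2.1]
grip_width: 0.0378
grasp_force: 20.0
```

Request:
drive_tool:
  series:
    - {"travel":[0,0,-1],"rot":[0,0,0],"grip":0.2}
    - {"travel":[0,0,-0.5],"rot":[0,0,0],"grip":0.2}
    - {"travel":[0,0,0],"rot":[0,0,0],"grip":0.2}

```text
time: 14.72
tcp_pos: [0.4916, 0.3098, 0.1029]
orientation: [3.137, -0.597, -1.154]
contact_force: [0.0, 0.0, 0.4]
grip_width: 0.0377
grasp_force: 20.0
```

Request:
drive_tool:
  series:
    - {"travel":[0,0,-1],"rot":[0,0,0],"grip":0.2}
    - {"travel":[0,0,0],"rot":[0,0,0],"grip":0.2}
    - {"travel":[0,0,0],"rot":[0,0,0],"grip":0.2}

```text
time: 15.1
tcp_pos: [0.4917, 0.3097, 0.1029]
orientation: [3.138, -0.598, -1.155]
contact_force: [-3.2, 0.2, 6.0]
grip_width: 0.0371
grasp_force: 20.0
```

Firmly on the floor; open and retreat along the tool axis.

Request:
drive_tool:
  series:
    - {"travel":[0,0,0],"rot":[0,0,0],"grip":1}
    - {"travel":[0,0,0],"rot":[0,0,0],"grip":1}
    - {"travel":[0,0,0],"rot":[0,0,0],"grip":1}
    - {"travel":[0,0,0],"rot":[0,0,0],"grip":1}
    - {"travel":[0,0,0],"rot":[0,0,0],"grip":1}
    - {"travel":[0,0,0],"rot":[0,0,0],"grip":1}
    - {"travel":[0,0,0],"rot":[0,0,0],"grip":1}
    - {"travel":[0,0,0],"rot":[0,0,0],"grip":1}

```text
time: 16.1
tcp_pos: [0.4916, 0.3098, 0.1016]
orientation: [3.137, -0.597, -1.154]
contact_force: [-0.6, 1.0, -0.1]
grip_width: 0.0869
grasp_force: 0.0
```

Request:
drive_tool:
  series:
    - {"travel":[-3,6,10],"rot":[0,0,0],"grip":1}
    - {"travel":[-6,13,22],"rot":[0,0,0],"grip":1}
    - {"travel":[-9,19,32],"rot":[0,0,0],"grip":1}
    - {"travel":[-9,19,32],"rot":[0,0,0],"grip":1}
    - {"travel":[-9,19,32],"rot":[0,0,0],"grip":1}
    - {"travel":[-20,30,20],"rot":[0,0,0],"grip":1}
    - {"travel":[0,0,0],"rot":[0,0,0],"grip":1}
    - {"travel":[0,0,0],"rot":[0,0,0],"grip":1}

```text
time: 17.1
tcp_pos: [0.4351, 0.4156, 0.2494]
orientation: [3.136, -0.597, -1.153]
contact_force: [0.3, -0.9, -0.3]
grip_width: 0.0869
grasp_force: 0.0
```

Run:
```python
from r import *
st=cur()[2];print(st['time'],st['tcp_pos'],st['grip_width'])
for cam in('scene','wrist'):
    f=grab(cam,'z_'+cam);g=f['img'].min(2);t=proj(f,[[.493,.308,.121]])[0];print(cam,t)
    m=(g>(185 if cam=='scene' else 225)).astype(np.uint8);n,l,q,ce=cv2.connectedComponentsWithStats(m)
    for i in range(1,n):
        if np.linalg.norm(ce[i]-t)<40 and q[i,4]>15: print(q[i],ce[i],ray(f,ce[i],.121).round(4))
```

```text
17.1 [0.43513722 0.41560817 0.24937597] 0.08686758622805475
scene [352.56077158 197.01693728]
[349 195   8   4  27] [352.85185185 196.48148148] [0.4903 0.3095 0.121 ]
[328 216  39  22 274] [348.51094891 228.58759124] [0.6362 0.2666 0.121 ]
wrist [246.79743344 154.63738349]
[234 143  28  26 583] [247.49399657 155.79073756] [0.4917 0.309  0.121 ]
[263 151  19   4  43] [272.02325581 152.37209302] [0.468  0.2939 0.121 ]
[ 209  151   84   74 3586] [248.74874512 192.29670943] [0.4727 0.3479 0.121 ]
```

```bash
python3 -c "
from cell import r
print(r.job_done())"
```

```text
the job is handed in; nothing more can be done
None
```

The job is handed in, with no verdict returned: the finished bottle rolled to the back of the return lane, the next bottle stands upright and centred in the tray, and the other two rolled forward in the supply lane.

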